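Set the microscope lamp to the green mark

ROBOT

A 6-joint arm with a two-finger parallel gripper is mounted at the origin on the work surface. World frame = base frame: x ahead of the robot, y to its left, z up, the work surface at z = 0. Lengths are in m, angles in rad, forces in N, time in s.
With the tool pointing down it reaches from about 0.3 to 0.775 m from the base axis. Payload 14.6 kg.
Tool frame: the origin (TCP) lies on the centre line of the jaws, within the pads' length; the fingertips stand 14 mm ahead of it and the grasp point (between the pads) lies 5 mm behind it; x points along the fingers, y is the direction in which the jaws open and shut, and the axes are right-handed (so a half turn about x gives the same grasp; the last joint's range is limited). The gripper opens to 94 mm and grips with 3 to 60 N. Pads are 16 mm wide; open, the fingers measure 119 mm over their backs; the gripper's body (75 mm by 177 mm) begins 78 mm behind the grasp point.
Start: joints at [-1.218, 0.3, 1.521, -0, 1.321, -0.067], TCP at [0.224, -0.502, 0.219] pointing down, gripper open.
Joint ranges: [-3.03, 3.03], [-0.79, 2.21], [0.23, 2.52], [-1.04, 4.18], [0, 3.07], [-2.55, 2.55]. Speed limits (rad/s): [2.22, 2.22, 2.57, 3.14, 3.14, 3.14].

INTERFACE

Orientations are given as [roll, pitch, yaw] about the fixed x, y, z axes, in that order (R = Rz(yaw) Ry(pitch) Rx(roll)).
In Python, from station import * gives the robot as it stands. The module is installed in compiled form; this text tells all that it offers.
- The arm moves only by the shell command python3 -m handwheel 'ROWS' [FORCE]. ROWS is JSON, a list of rows, each a list of 3 entries, a list of its own where there are three numbers: the shift along the tool's x, y, z in mm, then the turn about the tool's x in rad, then the gripper command: -1 is fully open, 1 is shut, values between are in proportion. In form: [[[dx, dy, dz], spin, gripper], ...]. A call has exactly 5 rows; each row is the pose to reach, as a shift and turn from the pose measured when the call began, along the tool's axes at that moment; what a row does not reach only later rows make up. A row lasts 1/10 s, in which the tool goes at most 50 mm and 8.59 degrees, less where a joint would pass 70% of its speed; a pose out of reach is approached as far as the arm can. A call with a gripper value outside its range is refused whole. The fingers move at their own pace and stop on an object; FORCE is the grip in N (left out, the last holds). Time passes only in rows, so rows that repeat a pose let the fingers close, or fill a call up. It gives the time, the measured TCP pose, the force and the opening at its end, in the units of the state.
- get_obs(): the state, without advancing time (a new reading comes with each control period).
- camera(name): name is "scene" or "top"; returns (picture, depth): 384x512x3 uint8, blue, green, red; 384x512 float32, m along the optical axis (not along the pixel's ray), 0 where there is no reading.
- camera_info(name): a dict with "fx", "fy", "cx", "cy" (pixels), "extrinsics" (4x4, takes a point from camera to world coordinates). Camera axes: x right, y down, z forward; pixel columns grow to the right and rows downward; lengths in m; the calibration is good to about 2 mm. A picture is of the moment at which its call begins. camera_info takes no time and is no camera call.
- hand_in(): hands the job in, once; it reports no verdict.
The state is a dict: "time_s": time; "qpos": joint angles; "joint_vel": joint speeds; "tau": joint torques, N m; "ee_pos": TCP position; "eef_rot": TCP orientation; "force": force on the tool from outside, world axes, zero at the start; "moment": the same for the moment, N m; "grip_width": finger opening in m.
Only numpy, scipy, OpenCV 4.12 (cv2) and the standard library are available. Lean on these libraries where they do the work, as an engineer would, in place of code of your own. Each camera call takes 0.05 s, during which the arm holds its last target. There are 200 camera calls.

TASK

Set the microscope lamp to its green mark: roll the black thumbwheel of the cream lamp control box with a fingertip, on the part of its rim that stands out of the slot, until the orange pointer beside it stands at the green clip. Then let go, and leave the wheel of the dark grey filter box as it is set.

Things in the scene. Friction and masses are not known exactly. Their poses are not given: they have to be found in the camera images.
- lamp_rim (a point): Top of the black thumbwheel (60 mm across, 16 mm wide) of the cream lamp box, 72 mm above the table, midway along x and y; axle along y, z up. It stands 12 mm out of the flat box top, for 48 mm along x. Sprung: sinks up to 6 mm (1 N to start, 3 N at 4 mm). About 0.7 N along the rim rolls it; it stays where left. A fingertip pressed on it and drawn to +x or -x carries it along by friction.
- lamp_pointer (a point): Top middle of the orange pointer (5 mm along x, 26 along y) on the cream lamp box's white scale, 47 mm to the +y side of point lamp_rim; same axes as lamp_rim. It moves along x only, up to 40 mm either side of mid-scale, the same way and as far as the top of the wheel's rim. It starts near the middle and sinks with the wheel when that is pressed.
- green_clip: Green clip on the lamp box top beside the scale, 20 mm (x) x 12 x 8 mm, fixed; origin: centre of its underside, 69 mm to the +y side of the wheel, 23 to 30 mm from mid-scale towards +x or -x (it varies; a red clip sits on the other side). Same axes as lamp_rim. The pointer stands at it when within the clip's length along x. Boxes: 160 (x) x 114 x 60 mm, fixed.
- filter_pointer (a point): Top middle of the orange pointer of the other control box, which is dark grey with a blue and a yellow clip, and otherwise of the same build, with its own thumbwheel 47 mm to the -y side of the pointer. To be left as it is set.
There are look-alikes about, which are no part of the job. What is shaped like the part that bears lamp_rim but red or turquoise is not meant.

How it is judged:
By the outcome, as a careful person would: the job done as asked, in the order asked, and still so for the second after the job is handed in, with the robot touching nothing.
It also fails if it takes over 32 s, if anything falls off the work surface, if the arm or the gripper's body presses on something with over 40 N, if the wrist force passes 120 N, or if a joint passes its speed limit or range.

## Working session

There is one attempt and no reset: what is moved stays moved. The work goes in short steps, Python scripts to look and compute and a shell command to move; the robot and the scene stay as the last step left them, time stands still between calls to the robot, and variables do not carry over. Pictures are saved under pics/ and viewed, about 8 in all and at most 12, crops included, and the job is handed in when it is done.

```bash
mkdir -p pics
python3 - <<'E'
from station import *
import cv2,numpy as np
o=get_obs();print({k:np.round(o[k],3) for k in('time_s','ee_pos','eef_rot','force','grip_width')})
for n in("scene","top"):
    p,d=camera(n);cv2.imwrite(f'pics/{n}0.png',p);np.save(f'pics/{n}0.npy',d)
    c=camera_info(n);print(n,c['fx'],c['cx'],c['cy'],np.round(c['extrinsics'],3).tolist())
E
```

```text
{'time_s': np.float64(0.0), 'ee_pos': array([ 0.224, -0.502,  0.219]), 'eef_rot': array([-1.639,  1.57 ,  1.923]), 'force': array([ 0.12 , -0.095,  0.724]), 'grip_width': np.float64(0.094)}
scene 383.6979361606968 258.9471490700051 189.36004241910908 [[0.452, 0.688, -0.569, 1.054], [0.892, -0.349, 0.287, -0.504], [-0.001, -0.637, -0.771, 0.887], [0.0, 0.0, 0.0, 1.0]]
top 347.27432856802636 251.18539229840488 192.8581862894723 [[-0.012, -0.997, 0.08, 0.347], [-1.0, 0.013, 0.011, -0.223], [-0.012, -0.08, -0.997, 1.232], [0.0, 0.0, 0.0, 1.0]]
```

View pics/top0.png

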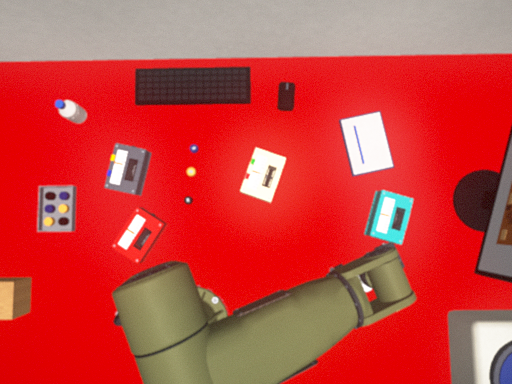

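View pics/scene0.png

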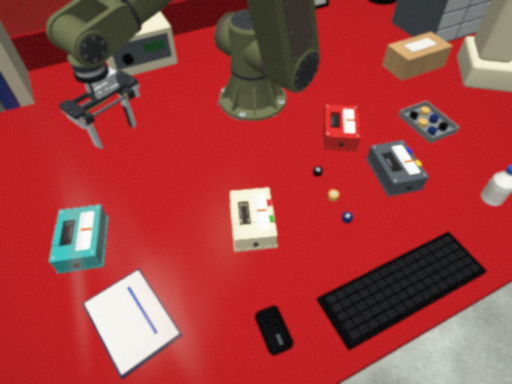

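```bash
cat > h.py <<'E'
from station import *
import cv2,numpy as np
def ray(n,u,v,z):
    c=camera_info(n);E=np.array(c['extrinsics'])
    d=E[:3,:3]@[(u-c['cx'])/c['fx'],(v-c['cy'])/c['fy'],1];o=E[:3,3]
    return o+d*(z-o[2])/d[2]
def pix(n,p):
    c=camera_info(n);E=np.array(c['extrinsics']);q=E[:3,:3].T@(np.array(p)-E[:3,3])
    return np.array([c['fx']*q[0]/q[2]+c['cx'],c['fy']*q[1]/q[2]+c['cy']])
def crop(img,u,v,w,h,s,name):
    cv2.imwrite(name,cv2.resize(img[v:v+h,u:u+w],None,fx=s,fy=s,interpolation=cv2.INTER_CUBIC))
E
python3 - <<'E'
from h import *
t=cv2.imread('pics/top0.png');s=cv2.imread('pics/scene0.png')
a=cv2.resize(t[140:210,230:295],(390,420),interpolation=cv2.INTER_CUBIC)
b=cv2.resize(s[182:252,222:287],(390,420),interpolation=cv2.INTER_CUBIC)
cv2.imwrite('pics/crop0.png',np.hstack([a,b]))
for n,im,(u,v,w,h) in(('top',t,(230,140,65,70)),('scene',s,(222,182,65,70))):
    r=im[v:v+h,u:u+w];hsv=cv2.cvtColor(r,cv2.COLOR_BGR2HSV)
    m=((hsv[...,1]<110)|((hsv[...,0]>35)&(hsv[...,0]<90))).astype('uint8')
    cs=max(cv2.findContours(m,0,2)[0],key=cv2.contourArea)
    rr=cv2.minAreaRect(cs);print(n,'box',rr,(cv2.boxPoints(rr)+[u,v]).tolist())
    g=(hsv[...,0]>40)&(hsv[...,0]<85)&(hsv[...,1]>100)
    o=(hsv[...,0]>6)&(hsv[...,0]<22)&(hsv[...,1]>110)
    k=(hsv[...,2]<70)
    for nm,mm,z in(('green',g,.068),('orange',o,.072),('black',k,.07)):
        y,x=np.nonzero(mm)
        if len(x):print(nm,len(x),x.mean()+u,y.mean()+v,ray(n,x.mean()+u,y.mean()+v,z).round(4))
    for p in cv2.boxPoints(rr)+[u,v]:print(ray(n,*p,.06).round(3))
E
```

```text
top box ((32.74660873413086, 34.40950012207031), (33.43183517456055, 47.759765625), 19.653823852539062) [[238.97285556793213, 191.27601623535156], [255.03620147705078, 146.29864311218262], [286.5203628540039, 157.54298400878906], [270.45701599121094, 202.52035522460938]]
green 14 252.35714285714286 160.85714285714286 [ 0.5498 -0.2157  0.068 ]
orange 23 262.30434782608694 175.82608695652175 [ 0.4978 -0.2486  0.072 ]
[ 0.448 -0.169  0.06 ]
[ 0.601 -0.225  0.06 ]
[ 0.561 -0.332  0.06 ]
[ 0.408 -0.275  0.06 ]
scene box ((30.71287727355957, 36.62871170043945), (61.09528350830078, 44.08014678955078), 84.2894058227539) [[227.7425799369812, 190.4257411956787], [271.60396575927734, 186.0396022796631], [277.6831741333008, 246.83168029785156], [233.8217887878418, 251.2178192138672]]
green 22 271.3636363636364 218.13636363636363 [ 0.5513 -0.2148  0.068 ]
orange 19 264.9473684210526 217.68421052631578 [ 0.545  -0.2304  0.072 ]
black 3 255.33333333333334 244.33333333333334 [ 0.6044 -0.288   0.07  ]
[ 0.408 -0.276  0.06 ]
[ 0.449 -0.159  0.06 ]
[ 0.631 -0.239  0.06 ]
[ 0.593 -0.341  0.06 ]
```

View pics/crop0.png

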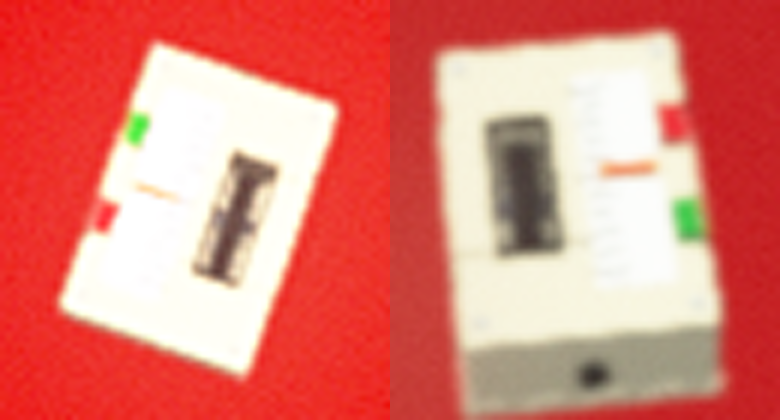

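Run:
```python
from h import *
ex=np.array([.153,-.056,0]);ex/=np.linalg.norm(ex);ey=np.array([-ex[1],ex[0],0]);print(np.degrees(np.arctan2(ex[1],ex[0])))
P={}
for n,d in(('top',dict(wheel=(236,217,.07),ptr=(157,192,.066),green=(138,129,.068),red=(104,217,.068))),('scene',dict(wheel=(132,196,.07),ptr=(238,169,.066),green=(298,220,.068),red=(285,125,.068)))):
    o={'top':(230,140),'scene':(222,182)}[n]
    w=None
    for k,(u,v,z) in d.items():
        p=ray(n,u/6-.4+o[0],v/6-.4+o[1],z)
        if w is None:w=p
        print(n,k,p.round(4),'rel',(1000*(p-w)@ex).round(1),(1000*(p-w)@ey).round(1))
c=get_obs();R=cv2.Rodrigues
from scipy.spatial.transform import Rotation as S
print(S.from_euler('xyz',c['eef_rot']).as_matrix().round(3))
```

```text
-20.103286271215318
top wheel [ 0.498 -0.271  0.07 ] rel 0.0 0.0
top ptr [ 0.5133 -0.2268  0.066 ] rel -0.8 46.7
top green [ 0.549  -0.2165  0.068 ] rel 29.2 68.7
top red [ 0.4992 -0.1968  0.068 ] rel -24.3 70.1
scene wheel [ 0.5087 -0.2746  0.07  ] rel 0.0 0.0
scene ptr [ 0.514  -0.2253  0.066 ] rel -12.0 48.1
scene green [ 0.5516 -0.2152  0.068 ] rel 19.9 70.5
scene red [ 0.503 -0.196  0.068] rel -32.4 71.9
[[-0.     0.408 -0.913]
 [ 0.001 -0.913 -0.408]
 [-1.    -0.001 -0.   ]]
```

```bash
python3 -m handwheel '[[[0,-15,-45],-0.14,1],[[0,-30,-90],-0.28,1],[[0,-45,-135],-0.42,1],[[0,-60,-180],-0.56,1],[[0,-75,-225],-0.7,1]]' 10
cat >> h.py <<'E'
from scipy.spatial.transform import Rotation as S
EX=np.array([.939,-.344,0]);EY=np.array([.344,.939,0]);W=np.array([.498,-.271,.072])
def go(x,y,ztip):
    o=get_obs();R=S.from_euler('xyz',o['eef_rot']).as_matrix()
    t=W+EX*x+EY*y;t[2]=ztip+.014
    r=o['ee_pos']-W
    print('t',round(float(o['time_s']),2),'tip rel mm x,y',(1000*r@EX).round(1),(1000*r@EY).round(1),'tip z',(1000*(o['ee_pos'][2]-.014)).round(1),'F',np.round(o['force'],1),'w',o['grip_width'])
    print('shift tool mm',(1000*R.T@(t-o['ee_pos'])).round(1),'spin',np.arctan2(R[:,2]@EX,R[:,1]@EX).round(3),'Rx',R[:,0].round(3))
E
python3 -c "
from h import *
go(-.014,0,.100)"
```

```text
time_s: 0.6
ee_pos: [0.4, -0.3403, 0.2189]
eef_rot: [-2.226, 1.569, 2.041]
force: [0.5, -1.3, -0.4]
grip_width: 0.0575
t 0.6 tip rel mm x,y -68.2 -98.7 tip z 204.9 F [ 0.5 -1.3 -0.4] w 0.057523848328525556
shift tool mm [ 104.9   44.8 -103.3] spin -0.094 Rx [-0.001  0.001 -1.   ]
```

```bash
python3 -m handwheel '[[[30,14,-30],-0.05,1],[[60,28,-65],-0.094,1],[[90,45,-103],-0.094,1],[[105,45,-103],-0.094,1],[[105,45,-103],-0.094,1]]'
python3 - <<'E'
from h import *
go(-.014,0,.080)
for n in('top','scene'):
    p,d=camera(n);cv2.imwrite(f'pics/{n}1.png',p)
t=cv2.imread('pics/top1.png');s=cv2.imread('pics/scene1.png')
a=cv2.resize(t[130:210,230:305],(375,400),interpolation=cv2.INTER_CUBIC)
b=cv2.resize(s[172:252,217:292],(375,400),interpolation=cv2.INTER_CUBIC)
cv2.imwrite('pics/crop1.png',np.hstack([a,b]))
E
```

```text
time_s: 1.1
ee_pos: [0.4844, -0.2651, 0.1114]
eef_rot: [-1.9, 1.565, 2.462]
force: [0.1, -0.3, -0.2]
grip_width: 0.0178
t 1.1 tip rel mm x,y -14.8 0.8 tip z 97.4 F [ 0.1 -0.3 -0.2] w 0.017802741659887746
shift tool mm [17.4  0.9  0.9] spin 0.002 Rx [-0.005  0.004 -1.   ]
```

View pics/crop1.png

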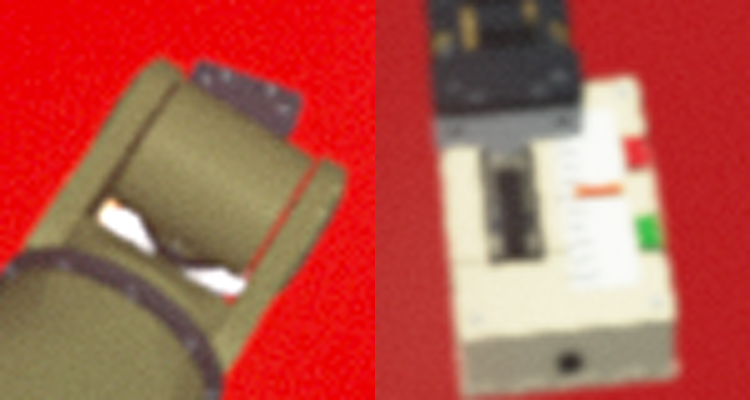

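Scene crop: the hand is over the wheel's -x end, in line with it, and the pointer (x≈598, y≈190 in the crop) and green clip (650, 232) stay visible. Descend and press.

```bash
python3 -m handwheel '[[[8,1,1],0,1],[[16,1,1],0,1],[[20,1,1],0,1],[[20,1,1],0,1],[[20,1,1],0,1]]'; python3 -m handwheel '[[[3,0,0],0,1],[[6,0,0],0,1],[[9,0,0],0,1],[[9,0,0],0,1],[[9,0,0],0,1]]';python3 -c "
from h import *
go(-.014,0,.068)"
```

```text
time_s: 1.7
ee_pos: [0.4853, -0.2683, 0.0945]
eef_rot: [-2.257, 1.569, 2.104]
force: [1.4, -0.0, -0.6]
grip_width: 0.0002
time_s: 2.2
ee_pos: [0.4853, -0.2683, 0.0854]
eef_rot: [-2.216, 1.569, 2.144]
force: [-0.2, -0.1, 0.6]
grip_width: 0.0005
t 2.2 tip rel mm x,y -12.8 -1.8 tip z 71.4 F [-0.2 -0.1  0.6] w 0.0004715987866060552
shift tool mm [ 3.4 -1.2 -1.8] spin -0.001 Rx [-0.001  0.001 -1.   ]
```

```bash
python3 -m handwheel '[[[2,0,-2],0,1],[[4,0,-2],0,1],[[4,0,-2],0,1],[[4,4,-2],0,1],[[4,8,-2],0,1]]';python3 - <<'E'
from h import *
go(.014,0,.068)
p,d=camera('scene');crop(p,217,172,75,80,5,'pics/crop2.png')
def meas(p):
    r=p[172:252,217:292];h=cv2.cvtColor(r,cv2.COLOR_BGR2HSV).astype(int)
    q={}
    for k,lo,hi,z in(('or',5,22,.066),('gr',40,85,.068)):
        y,x=np.nonzero((h[...,0]>lo)&(h[...,0]<hi)&(h[...,1]>90)&(h[...,2]>120)&(np.arange(75)>35))
        q[k]=ray('scene',x.mean()+217,y.mean()+172,z);print(k,len(x),(1000*(q[k]-W)@EX).round(1),(1000*(q[k]-W)@EY).round(1))
meas(cv2.imread('pics/scene1.png'));meas(p)
E
```

```text
time_s: 2.7
ee_pos: [0.494, -0.2693, 0.0816]
eef_rot: [-2.439, 1.57, 1.921]
force: [-0.6, -0.1, 2.7]
grip_width: 0.0005
t 2.7 tip rel mm x,y -4.4 0.2 tip z 67.6 F [-0.6 -0.1  2.7] w 0.0004952740594905104
shift tool mm [-0.4 18.4  0.2] spin -0.001 Rx [-0.     0.001 -1.   ]
or 67 27.9 64.6
gr 24 30.7 71.1
or 56 45.1 67.8
gr 24 30.7 71.1
```

```bash
python3 -m handwheel '[[[0,5,0],0,1],[[0,10,0],0,1],[[0,15,0],0,1],[[0,19,0],0,1],[[0,19,0],0,1]]';python3 - <<'E'
from h import *
go(.014,0,.068)
p,d=camera('scene');crop(p,217,172,75,80,6,'pics/crop3.png')
E
```

```text
time_s: 3.25
ee_pos: [0.5128, -0.2763, 0.0816]
eef_rot: [2.82, 1.57, 0.898]
force: [1.0, -0.6, 2.1]
grip_width: 0.0007
t 3.25 tip rel mm x,y 15.7 0.2 tip z 67.6 F [ 1.  -0.6  2.1] w 0.0006937299520867656
shift tool mm [-0.4 -1.7  0.2] spin -0.001 Rx [ 0.     0.001 -1.   ]
```

View pics/crop3.png

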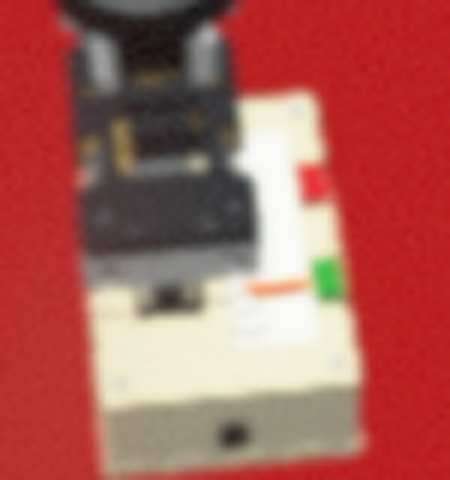

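The pointer (278, 288 in the crop) is now level with the green clip (328, 279). Let go straight up and measure.

```bash
python3 -m handwheel '[[[-10,0,0],0,1],[[-30,0,0],0,1],[[-60,0,0],0,1],[[-90,0,0],0,1],[[-120,0,0],0,1]]';python3 -m handwheel '[[[0,0,45],0,1],[[0,0,90],0,1],[[0,0,135],0,1],[[0,0,180],0,1],[[0,0,220],0,1]]';python3 - <<'E'
from h import *
go(.014,0,.068)
out=[]
for n,(u,v) in(('top',(230,140)),('scene',(222,182))):
    p,d=camera(n);cv2.imwrite(f'pics/{n}4.png',p)
    r=p[v:v+70,u:u+65];out.append(cv2.resize(r,(390,420),interpolation=cv2.INTER_CUBIC))
    r0=cv2.imread(f'pics/{n}0.png')[v:v+70,u:u+65]
    for t,q in(('before',r0),('after',r)):
        h=cv2.cvtColor(q,cv2.COLOR_BGR2HSV).astype(int)
        # candidate pixels limited to pointer / clip bands by geometry
        yy,xx=np.mgrid[0:70,0:65];P=np.array([(ray(n,a+u,b+v,.066)-W) for a,b in zip(xx.ravel(),yy.ravel())])
        X=(P@EX).reshape(70,65);Y=(P@EY).reshape(70,65)
        wt=np.clip(h[...,1]-60,0,None)*((abs(Y-.047)<.011)&(abs(X)<.042))
        g=((h[...,0]>40)&(h[...,0]<85)&(h[...,1]>90))
        print(n,t,'pointer x',(1000*(X*wt).sum()/max(wt.sum(),1)).round(1),int((wt>0).sum()),'green x',(1000*X[g].mean()).round(1),'range',(1000*X[g].min()).round(1),(1000*X[g].max()).round(1))
cv2.imwrite('pics/crop4.png',np.hstack(out))
E
```

```text
time_s: 3.8
ee_pos: [0.5121, -0.276, 0.2033]
eef_rot: [-2.877, 1.57, 1.483]
force: [0.8, 0.0, 0.9]
grip_width: 0.0006
time_s: 4.3
ee_pos: [0.4349, -0.4842, 0.2037]
eef_rot: [-2.599, 1.57, 1.761]
force: [-0.3, -0.1, -0.4]
grip_width: 0.0006
t 4.3 tip rel mm x,y 14.1 -221.9 tip z 189.7 F [-0.3 -0.1 -0.4] w 0.0005839081816601123
shift tool mm [ 121.8   -0.3 -221.8] spin -0.001 Rx [-0.     0.001 -1.   ]Traceback (most recent call last):
  File "<stdin>", line 11, in <module>
  File "h.py", line 4, in ray
    c=camera_info(n);E=np.array(c['extrinsics'])
ValueError: time passes only in moves, steps and waits
```

```bash
sed -i 's/^def ray/import functools\ncamera_info=functools.lru_cache(None)(camera_info)\ndef ray/' h.py
python3 - <<'E'
from h import *
out=[]
for n,(u,v) in(('top',(230,140)),('scene',(222,182))):
    p,d=camera(n);cv2.imwrite(f'pics/{n}4.png',p)
    r=p[v:v+70,u:u+65];out.append(cv2.resize(r,(390,420),interpolation=cv2.INTER_CUBIC))
    yy,xx=np.mgrid[0:70,0:65];P=np.array([(ray(n,a+u,b+v,.066)-W) for a,b in zip(xx.ravel(),yy.ravel())])
    X=1000*(P@EX).reshape(70,65);Y=1000*(P@EY).reshape(70,65)
    for t,q in(('before',cv2.imread(f'pics/{n}0.png')[v:v+70,u:u+65]),('after',r)):
        h=cv2.cvtColor(q,cv2.COLOR_BGR2HSV).astype(int)
        wt=np.clip(h[...,1]-60,0,None)*((abs(Y-47)<11)&(abs(X)<42))
        g=((h[...,0]>40)&(h[...,0]<85)&(h[...,1]>90))
        print(n,t,'pointer x',((X*wt).sum()/max(wt.sum(),1)).round(1),int((wt>0).sum()),'green x',X[g].mean().round(1),'range',X[g].min().round(1),X[g].max().round(1))
cv2.imwrite('pics/crop4.png',np.hstack(out))
E
```

```text
top before pointer x -1.1 5 green x 29.7 range 21.5 37.8
top after pointer x 29.4 6 green x 29.7 range 21.5 37.8
scene before pointer x -1.3 17 green x 29.3 range 18.9 38.8
scene after pointer x 29.2 23 green x 28.9 range 18.9 38.8
```

View pics/crop4.png

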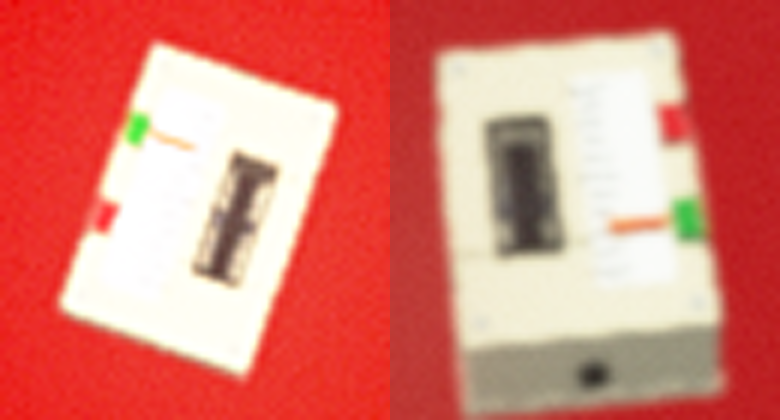

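The pointer (top crop 170,140; scene crop 638,225) lines up with the green clip's centre in both views, and the robot is well clear of everything.

```bash
python3 -c "
from station import *
print(hand_in(), get_obs()['time_s'])"
```

```text
the job is handed in; nothing more can be done
the job is handed in; nothing more can be done
```

The lamp is set to its green mark, and the job is handed in. With the gripper shut, I pressed its tips about 4 mm into the lamp wheel (about 2–3 N). One stroke towards +x rolled it about 30 mm. I then lifted straight off and moved the hand about 220 mm to the side.

- **Pointer at the clip:** with the wheel released, the pointer measured 29.4 mm from mid-scale in the top view and 29.2 mm in the scene view. The green clip's centre measured 29.7 mm and 28.9 mm. The pointer is within 0.3 mm of centre, against an allowance of 10 mm either side.
- **Filter box:** the arm never went near it, but I did not measure its pointer again afterwards.
- **Limits:** about 4.5 s of the 32 s were used, and the highest wrist force reading I saw was about 3 N.
- **Failed checks:** my first pointer measurement by colour also picked up cream pixels, so I discarded it. One measuring script stopped with an error and was rerun. Neither affected the arm.
- **Disagreement:** the first wheel estimates from the two cameras differed by about 11 mm. I used the top view, which agreed with the box's centre.

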